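# Feed a packed tin down the roller lane to the taping stop

### The arm

A 6-joint arm with a two-finger parallel gripper is mounted at the origin on a cart in front of the work surface, level with it; the furniture and walls round the work are solid. World frame = base frame: x ahead of the robot, y to its left, z up, the work surface at z = 0. Lengths are in m, angles in degrees, forces in N, time in s.
With the tool pointing down it reaches from about 0.4 to 0.825 m from the base axis. Payload 7 kg.
Tool frame: the origin (TCP) lies on the centre line of the jaws, within the pads' length; the fingertips stand r.nose_length ahead of it and the grasp point (between the pads) lies 2 mm behind it (r.nose_length is the distance from the TCP to the fingertips, in m); z points along the fingers, y is the direction in which the jaws open and shut (so a half turn about z gives the same grasp; the last joint's range is limited). The gripper opens to 88 mm and grips with 3 to 60 N. Pads are 19 mm wide; open, the fingers measure 130 mm over their backs; the gripper's body (78 mm by 193 mm) begins 47 mm behind the grasp point.
Start: joints at [86.179, 20.546, 0.682, 0, -70.136, -16.507], TCP at [0.235, 0.633, 0.244] pointing down, gripper open.
Joint ranges: [-176.03, 176.03], [-82.01, 121.73], [-58.28, 71.71], [-173.87, 95.51], [-174.79, -0.11], [-173.66, 173.66]. Speed limits (degrees/s): [136.94, 136.94, 172.46, 180, 180, 180].

### API

Orientations are given as [roll, pitch, yaw] about the fixed x, y, z axes, in that order (R = Rz(yaw) Ry(pitch) Rx(roll)).
In Python, from plant import r gives the robot as it stands.
- The arm moves only by the tool apply_moves, never from a script. Its argument "targets" is a list of rows, each a list of 3 entries, a list of its own where there are three numbers: the shift along the tool's x, y, z scaled (see below), then the turn, a rotation vector about the tool's x, y, z scaled (see below), then the finger opening in mm, from 0 to 87.6. A call has 1 to 5 rows; each row shifts and turns the pose as measured when the row begins, along the tool's axes as they then stand; what a row does not reach is not made up. The controller multiplies each number of a shift by 0.04 m and each number of a turn by 8 degrees. A row lasts 1/10 s, in which the tool goes at most 50 mm and 8.59 degrees, less where a joint would pass 70% of its speed; a pose out of reach is approached as far as the arm can. A call with a number of a shift or a turn outside -1 to 1 is refused whole. A call with a gripper value outside its range is refused whole. The fingers move at their own pace and stop on an object; "squeeze" is the grip in N (left out, the last holds). Time passes only in rows, so rows that do not move let the fingers close. It gives the time, the measured TCP pose, the force and the opening at its end, in the units of the state.
- r.get_state(): the state, without advancing time (a new reading comes with each control period).
- r.capture(name): name is "scene" or "top"; returns a dict with "img" (384x512x3 uint8, blue, green, red), "z_map" (384x512 float32, m along the optical axis (not along the pixel's ray), 0 where there is no reading), "fx", "fy", "cx", "cy" (pixels), "camera_from_world" (4x4, takes a point from world to camera coordinates). Camera axes: x right, y up, looking along -z (the intrinsics and any distortion apply to the point x, -y, -z); pixel columns grow to the right and rows downward; lengths in m; the calibration is good to about 2 mm. A picture is of the moment at which its call begins.
- r.close_job(): hands the job in, once; it reports no verdict.
The state is a dict: "time_s": time; "joints": joint angles; "qd": joint speeds; "joint_torque": joint torques, N m; "tcp_pos": TCP position; "eef_rot": TCP orientation; "contact_force": force on the tool from outside, world axes, zero at the start; "moment": the same for the moment, N m; "gripper_width": finger opening in m.
Only numpy, scipy, OpenCV 4.12 (cv2) and the standard library are available. Lean on these libraries where they do the work, as an engineer would, in place of code of your own. Each camera call takes 0.05 s, during which the arm holds its last target.

### The job

Using only pushes with the fingertips, never picking it up, square the packed tin up in front of the roller lane of the taping station and push it down between the two guide bars until it is fully home at the end stop and the sprung catch has popped up behind it. The tin is lacquered and the bars scratch, so neither the tin nor the robot may touch either guide bar. Leave the cup, the tape roll and the bottle by the station where they stand.

Things in the scene. Friction and masses are not known exactly. Their poses are not given: they have to be found in the camera images.
- station: Taping station, fixed. Origin on the table under the middle of the lane's mouth; x = feed direction, y to its left (away from the robot), z up. Flat steel infeed plate: 224 mm wide, top 34 mm up, from x = -208 to -2 mm. Then free-turning rollers, tops 33.5 mm up, to an upright end stop (74 mm high) whose bumpers stop the tin at x = 262 mm. Nothing stands over the lane.
- left_rail: Left guide bar, 10 mm round steel, along the lane at y = +61 mm, x = -4 to 262 mm, top 65 mm above the table, on clamp posts outside it. Before the mouth it bends outward to y = +79 mm at x = -42 mm (its end: x = -47). Clear width between the bars 112 mm. Origin and axes as the station's. Not to be touched.
- right_rail: Right guide bar: mirror image of the left one, at y = -61 mm. Origin and axes as the station's. Not to be touched.
- tin_center (a point): Centre of the packed tin, half-way up: shut green metal tin, 119 mm long (its y axis), 88 mm wide (x axis; 95 over hinge and lid lip), 47 mm high, 0.3 to 0.65 kg. It starts on the infeed plate, askew by up to 0.2 rad and up to 30 mm off the centre line, length roughly along the lane, and goes in lengthwise. Centre 58 mm above the table. (A like tin, open, at the back is clutter.)
- catch (a joint): Sprung no-return catch in rad: 0 = up, about 0.3 = pressed level with the rollers. A 34 mm wide steel flap in mid-lane, a ramp rising in the feed direction to a square nose at x = 138 mm, 9 mm above the rollers. A tin pushed over it presses it down (a push of 1 to 2 N); it springs up behind the tin once the tin is within some 6 mm of the end stop.
- nest (a point): Where the middle of the tin's underside belongs: on the roller tops, on the centre line, 200 mm past the mouth. The tin fully home against the stop has its centre 202 mm past the mouth. Axes as the station's.
- cup: Empty steel cup, 66 mm wide, 33 mm high, past the end stop. Origin under its centre. Bystander.
- tape: Roll of tan packing tape lying flat, 100 mm wide, 48 mm high, on the far side of the lane. Origin under its centre. Bystander.
- syrup: Brown squeeze bottle with a white nozzle, 56 mm wide, 185 mm high, on the far side of the lane. Origin under its centre. Bystander.

How it is judged (in metres and radians):
On the way:
1. the tin rides down the lane over the catch and presses it down (value of joint catch above 0.12 rad and x of tin_center in the frame of station between 0.06 and 0.2 m), for 0.1 s.
At the end, for the whole second after the job is handed in: The tin stands flat and still on the rollers between the end stop and the raised catch: its centre 192 to 207 mm past the lane's mouth, within 14 mm of the centre line, its long axis within 0.12 rad of the lane, the catch up (within 0.06 rad of its raised position) (x of tin_center in the frame of station between 0.192 and 0.207 m and y of tin_center in the frame of station between -0.014 and 0.014 m and z of tin_center in the frame of station between 0.052 and 0.063 m and angle between the y axis of tin_center and the x axis of station, either way round below 0.12 rad and value of joint catch below 0.06 rad and linear speed of tin below 0.01 m/s); the robot touches nothing.
It fails at once if the tin touches a guide bar (contact force between tin and left_rail above 0.3 N or contact force between tin and right_rail above 0.3 N).
It fails at once if the robot touches a guide bar (contact force between any of the fingers, the arm and left_rail above 0.3 N or contact force between any of the fingers, the arm and right_rail above 0.3 N).
It fails at once if the tin is picked up or tipped instead of pushed (z of tin_center in the frame of station above 0.07 m or angle between tin_center's own z axis and vertical above 0.15 rad).
It fails at once if the cup, the tape roll or the bottle by the station is disturbed (distance of any of cup, tape, syrup from where it was at the start of the episode above 0.015 m or angle between syrup's own z axis and vertical above 0.3 rad).
It also fails if it takes over 72 s, if anything falls off the work surface, if the arm or the gripper's body presses on something with over 40 N, if the wrist force passes 120 N, or if a joint passes its speed limit or range.

## Working session

There is one attempt and no reset: what is moved stays moved. The work goes in short steps, Python scripts to look and compute and a tool call to move; the robot and the scene stay as the last step left them, time stands still between calls to the robot, and variables do not carry over. Pictures are saved under pics/ and viewed, and the job is handed in when it is done.

Besides the shell and the picture viewer there is one more tool, called after "Call:" as name([rows], argument=value, ...), one row to a line, values as JSON. apply_moves: Moves the arm, as the interface text tells. Its arguments: {"type":"object","properties":{"targets":{"type":"array","items":{"type":"array"}},"squeeze":{"type":"number"}},"required":["targets"]}

```bash
mkdir -p pics; ls; python3 - <<'E'
from plant import r
import cv2,numpy as np
s=r.get_state();print(s, r.nose_length)
for n in("scene","top"):
    c=r.capture(n);cv2.imwrite(f"pics/{n}0.png",c["img"]);np.savez(f"{n}0.npz",**c)
    print(n,c["fx"],c["fy"],c["cx"],c["cy"],c["camera_from_world"].round(4).tolist(),[k for k in c])
E
```

```text
pics
{'time_s': 0.0, 'joints': array([ 8.61784284e+01,  2.05912276e+01,  6.37159399e-01, -2.12797868e-02,
       -7.01340903e+01, -1.65063759e+01]), 'qd': array([ 0.10987633,  0.08780177,  0.00519076, -0.02863116,  0.06425851,
       -0.00627684]), 'joint_torque': array([ 1.59335134e-03, -5.82718921e+01,  2.93041956e+01,  6.99727044e+00,
        7.03483616e-03, -1.49113962e-04]), 'tcp_pos': array([0.23435464, 0.63255726, 0.24264706]), 'eef_rot': array([ 1.79909790e+02, -5.87015697e-03, -2.03351895e+01]), 'contact_force': array([-0.02057114, -0.4508203 ,  0.68763438]), 'moment': array([-0.02734725,  0.03194702,  0.0330091 ]), 'gripper_width': 0.08752254482336251} 0.017
scene 456.78991658099335 456.78991658099335 257.8023293125734 189.30853599821359 [[0.4794, -0.8773, 0.0229, -0.3396], [0.5262, 0.3083, 0.7925, -0.3734], [-0.7023, -0.3679, 0.6094, -0.7718], [0.0, 0.0, 0.0, 1.0]] ['img', 'z_map', 'fx', 'fy', 'cx', 'cy', 'camera_from_world']
top 432.3502424366331 432.3502424366331 258.19093530069273 189.28410286034705 [[-0.1369, -0.9906, -0.0019, 0.0235], [0.9593, -0.133, 0.2491, -0.6249], [-0.247, 0.0323, 0.9685, -0.8722], [0.0, 0.0, 0.0, 1.0]] ['img', 'z_map', 'fx', 'fy', 'cx', 'cy', 'camera_from_world']
```

View pics/scene0.png

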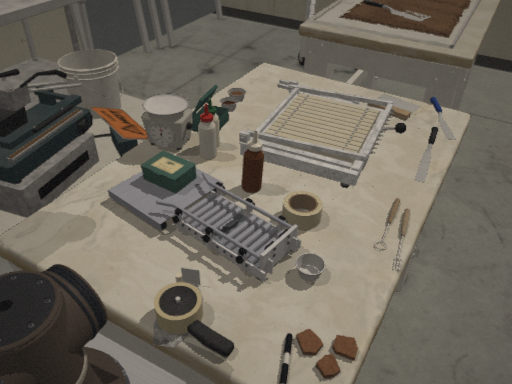

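View pics/top0.png

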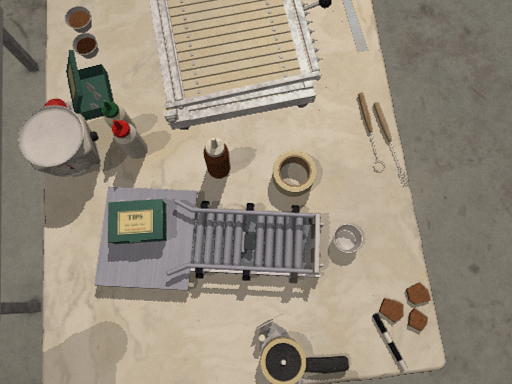

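The top view shows the tin on the plate at about (137,221), with the lane running right to the end stop at about (318,243). The bottle is at (217,158), the tape at (295,173) and the cup at (347,238). Next I'll measure from the depth map.

```bash
cat > h.py <<'E'
import numpy as np,cv2
def cloud(c):
    z=c["z_map"];h,w=z.shape;u,v=np.meshgrid(np.arange(w),np.arange(h))
    P=np.stack([(u-c["cx"])/c["fx"]*z,-(v-c["cy"])/c["fy"]*z,-z],-1)
    M=c["camera_from_world"];return (P-M[:3,3])@M[:3,:3]
def proj(c,p):
    M=c["camera_from_world"];q=np.atleast_2d(p)@M[:3,:3].T+M[:3,3]
    return np.stack([c["cx"]+c["fx"]*q[:,0]/-q[:,2],c["cy"]-c["fy"]*q[:,1]/-q[:,2]],-1)
def ray(c,uv,z):
    M=c["camera_from_world"];uv=np.atleast_2d(uv)
    d=np.stack([(uv[:,0]-c["cx"])/c["fx"],-(uv[:,1]-c["cy"])/c["fy"],-np.ones(len(uv))],-1)@M[:3,:3]
    o=-M[:3,:3].T@M[:3,3];return o+d*((z-o[2])/d[:,2])[:,None]
def green(c):
    hsv=cv2.cvtColor(c["img"],cv2.COLOR_BGR2HSV)
    return ((hsv[...,0]>65)&(hsv[...,0]<100)&(hsv[...,1]>90)&(hsv[...,2]>25)).astype(np.uint8)
E
python3 - <<'E'
from h import *
for n in("top","scene"):
    c=dict(np.load(f"{n}0.npz"));W=cloud(c);ok=c["z_map"]>0
    print(n,ok.mean())
    if n=="top": print("table z",np.median(W[300:380,100:200,2]),"plate",np.median(W[255:280,120:170,2]),"tin",np.median(W[205:235,115:155,2]))
    roi=np.zeros(ok.shape,bool)
    if n=="top":roi[170:300,80:200]=1
    else: roi[140:230,95:260]=1
    m=ok&roi&(abs(W[...,2]-.034)<.005)
    m=cv2.morphologyEx(m.astype(np.uint8),cv2.MORPH_OPEN,np.ones((3,3)))
    P=W[m>0];print("plate box",cv2.minAreaRect(P[:,:2].astype(np.float32)))
    m=ok&roi&(abs(W[...,2]-.0815)<.006)
    m=cv2.morphologyEx(m.astype(np.uint8),cv2.MORPH_OPEN,np.ones((3,3)))
    k,l,s,_=cv2.connectedComponentsWithStats(m);i=1+s[1:,4].argmax();P=W[l==i];print("tin",s[i],P.mean(0),cv2.minAreaRect(P[:,:2].astype(np.float32)))
c=dict(np.load("top0.npz"))
cv2.imwrite("pics/topz.png",cv2.resize(c["img"][175:310,85:375],None,fx=2.7,fy=2.7,interpolation=cv2.INTER_CUBIC))
E
```

```text
top 0.9958546956380209
table z -0.0004604569693450155 plate 0.033532346966886895 tin 0.08091770266924969
plate box ((0.5585886240005493, 0.1905442178249359), (0.22555354237556458, 0.2245599627494812), 79.28900909423828)
tin [ 108  198   56   45 2229] [0.58971508 0.21022652 0.08065841] ((0.5903319716453552, 0.21058696508407593), (0.11860666424036026, 0.09477421641349792), 86.20352172851562)
scene 0.9185994466145834
plate box ((0.5918053388595581, 0.16132238507270813), (0.35499265789985657, 0.39560654759407043), 29.414567947387695)
tin [141 151  54  29 897] [0.58767513 0.2080249  0.08053805] ((0.5895648002624512, 0.21054470539093018), (0.12371622771024704, 0.09619490057229996), 86.6876449584961)
```

View pics/topz.png

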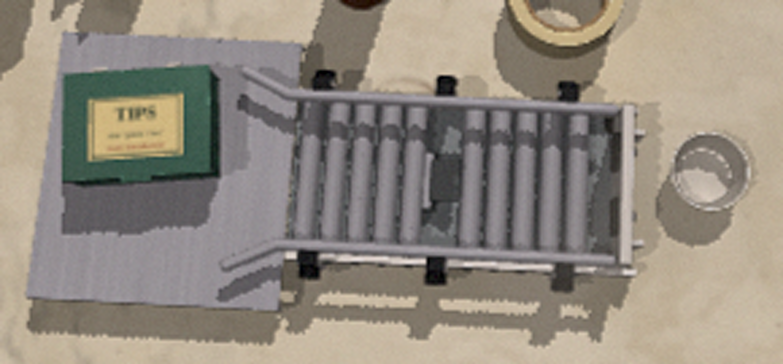

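The crop shows the rails at rows ~100 and ~250, the end stop at column ~630 and the catch at about (445,178). Now I'll fit the lane frame.

```bash
python3 - <<'E'
from h import *
c=dict(np.load("top0.npz"));W=cloud(c)
roi=np.zeros(c["z_map"].shape,bool);roi[200:285,195:312]=1
m=roi&(W[...,2]>.057)&(W[...,2]<.07)
P=W[m][:,:2];x=P[:,0];mid=(x.max()+x.min())/2
print(len(P),x.min(),x.max())
L=[]
for k in(0,1):
    Q=P
    # split by pixel rows
    v,u=np.nonzero(m); line=243+ (u-255)*0.05
    Q=P[(v<line) if k==0 else (v>line)]
    for _ in range(6):
        vx,vy,x0,y0=cv2.fitLine(Q.astype(np.float32),cv2.DIST_HUBER,0,.01,.01).ravel()
        d=(Q-[x0,y0])@[-vy,vx];Q=Q[abs(d)<.006]
    if vy>0:vx,vy=-vx,-vy
    L.append((np.array([x0,y0]),np.array([vx,vy])));print(len(Q),x0,y0,np.degrees(np.arctan2(vy,vx)),d.std())
f=L[0][1]+L[1][1];f/=np.linalg.norm(f);l=np.array([-f[1],f[0]])
print("feed deg",np.degrees(np.arctan2(f[1],f[0])),"sep",(L[0][0]-L[1][0])@l, [ (a@l) for a,_ in L])
yc=(L[0][0]@l+L[1][0]@l)/2
# end stop top z .074
roi[:]=0;roi[205:285,305:330]=1
m=roi&(W[...,2]>.070)&(W[...,2]<.078);E=W[m][:,:2]@f;print("stop x along",np.percentile(E,[2,50,98]),m.sum())
# plate edges along f
roi[:]=0;roi[185:300,85:200]=1
m=roi&(abs(W[...,2]-.034)<.004);A=W[m][:,:2]
for lo,hi in((-.1,-.07),(-.07,-.04),(.05,.1)):
    s=A@l-yc;q=A[(s>lo)&(s<hi)]@f;print("plate along",np.percentile(q,[.5,99.5]),len(q))
q=A@l-yc;print("plate across",np.percentile(q,[.3,99.7]))
np.set_printoptions(suppress=True);print(f,yc)
E
```

```text
1314 0.422547403604515 0.6135028944308338
543 0.575376 -0.044350807 -100.65018 0.002979607806999316
528 0.45374927 -0.02950278 -100.50931 0.002795260412543357
feed deg -100.57974 sep 0.12228525 [np.float32(0.57373774), np.float32(0.4514525)]
stop x along [0.06862562 0.07797239 0.08377953] 334
plate along [-0.40055678 -0.19688522] 1224
plate along [-0.40038644 -0.17964571] 1203
plate along [-0.40032333 -0.1960676 ] 956
plate across [-0.11025352  0.1121546 ]
[-0.18360382 -0.98300034] 0.5125951
```

```bash
cat >> h.py <<'E'
A=np.radians(-100.58);F=np.array([np.cos(A),np.sin(A)]);Lf=np.array([-F[1],F[0]]);O=-0.193*F+0.5126*Lf
def st(p):
    p=np.atleast_2d(p);q=(p[:,:2]-O);return np.stack([q@F,q@Lf],-1)
def wd(x,y):return O+x*F+y*Lf
E
python3 - <<'E'
from h import *
np.set_printoptions(suppress=True,precision=4)
c=dict(np.load("top0.npz"));W=cloud(c)
print("O",O)
for n,(r0,r1,c0,c1),(z0,z1) in(("bottle",(130,185,195,240),(.03,.2)),("tape",(145,200,265,322),(.04,.055)),("cup",(215,260,325,370),(.02,.04))):
    w=W[r0:r1,c0:c1].reshape(-1,3);w=w[(w[:,2]>z0)&(w[:,2]<z1)];s=st(w);print(n,s.min(0),s.max(0),w[:,2].max())
# things over z>.09 close to lane
w=W.reshape(-1,3);w=w[w[:,2]>.09];s=st(w);k=(s[:,0]>-.35)&(s[:,0]<.3)&(abs(s[:,1])<.2);print(k.sum(),s[k].min(0) if k.any() else 0,s[k].max(0) if k.any() else 0)
t=np.array([[.5903,.2106]]);print("tin",st(t))
m=green(c);m[:190]=0;m[260:]=0;m[:,:100]=0;m[:,175:]=0
W2=W[(m>0)&(W[...,2]>.074)];print(np.unique((W2[:,2]*1000).round(),return_counts=True))
print(cv2.minAreaRect(st(W2).astype(np.float32)))
from plant import r
s=r.get_state();print(st(s["tcp_pos"][None]),s["tcp_pos"],s["eef_rot"])
E
```

```text
O [0.5393 0.0956]
bottle [0.017  0.1523] [0.0717 0.202 ] 0.1858343514294387
tape [0.1715 0.1167] [0.271  0.2161] 0.05269549812433889
cup [ 0.3143 -0.0125] [0.3782 0.0513] 0.03840505888064189
3215 [-0.3499 -0.1261] [0.153 0.2  ]
tin [[-0.1224  0.029 ]]
(array([  74.,   75.,   76.,   77.,   78.,   79.,   80.,   81.,   82.,
         83.,   84.,   85., 1000.]), array([ 2,  3,  4,  8, 15, 18, 30, 32, 31, 13,  5,  2,  1]))
((-0.0072193443775177, -0.009658172726631165), (0.12139479070901871, 0.37718597054481506), 71.8261947631836)
[[-0.4718 -0.3984]] [0.2344 0.6326 0.2427] [179.9166  -0.0078 -20.3343]
```

```bash
python3 - <<'E'
from h import *
np.set_printoptions(suppress=True,precision=3)
c=dict(np.load("top0.npz"));W=cloud(c);m=(c["z_map"]>0)&(W[...,2]>.09)&(W[...,2]<.5)
k,l,s,_=cv2.connectedComponentsWithStats(m.astype(np.uint8))
for i in range(1,k):
    if s[i,4]>25:
        q=st(W[l==i]);print(s[i],q.min(0),q.max(0),W[l==i][:,2].max())
E
```

```text
[ 240    0   92   91 1254] [0.087 0.341] [0.293 0.585] 0.12396101618177567
[ 68  50  15  54 421] [-0.321  0.29 ] [-0.261  0.409] 0.1283022271390145
[102 100  37  47 924] [-0.214  0.191] [-0.136  0.288] 0.17530989799825883
[  18  106   75   65 3607] [-0.378  0.125] [-0.232  0.264] 0.13743242956314855
[204 138  25  30 583] [0.019 0.154] [0.071 0.202] 0.1858343514294387
```

Call:
apply_moves([
  [[0,0,0],[0,0,-0.61],50],
  [[0,0,0],[0,0,-0.61],50],
  [[0.9,0.6,0],[0,0,0],50],
  [[0.9,0.6,0],[0,0,0],50],
  [[0.9,0.6,0],[0,0,0],50],
])

```text
time_s: 0.6
tcp_pos: [0.3261, 0.5426, 0.2389]
eef_rot: [179.6, 0.1, -9.8]
contact_force: [0.5, 1.2, 0.6]
gripper_width: 0.0538
```

```bash
cat > s.py <<'E'
from h import *
from plant import r
np.set_printoptions(suppress=True,precision=4)
s=r.get_state();print("t",s["time_s"],"st",st(s["tcp_pos"][None])[0],"z",s["tcp_pos"][2],"rot",s["eef_rot"],"relyaw",s["eef_rot"][2]+10.58,"F",s["contact_force"],"w",s["gripper_width"])
E
python3 s.py
```

```text
t 0.6 st [-0.4002 -0.2917] z 0.23888723719796567 rot [179.6078   0.0547  -9.767 ] relyaw 0.8130286042842307 F [0.4942 1.2212 0.6022] w 0.05383199497425592
```

Call:
apply_moves([
  [[0.95,0.68,0],[0,0,0.1],50],
  [[0.95,0.68,0],[0,0,0],50],
  [[0.95,0.68,0],[0,0,0],50],
  [[0.95,0.68,0],[0,0,0],50],
  [[0.95,0.68,0],[0,0,0],50],
])

```text
time_s: 1.1
tcp_pos: [0.4925, 0.3671, 0.2379]
eef_rot: [179.4, 0.1, -10.4]
contact_force: [0.5, -0.4, 0.1]
gripper_width: 0.05
```

Call:
apply_moves([
  [[0.95,0.68,0],[0,0,0],50],
  [[0.95,0.68,0],[0,0,0],50],
  [[0.95,0.68,0],[0,0,0],50],
  [[0.95,0.6,0],[0,0,0],50],
  [[0,0,0],[0,0,0],50],
])

```text
time_s: 1.6
tcp_pos: [0.6292, 0.2246, 0.2365]
eef_rot: [179.3, 0.3, -10.7]
contact_force: [-0.0, 0.4, -0.2]
gripper_width: 0.0502
```

```bash
python3 s.py
```

```text
t 1.6 st [-0.1433  0.0646] z 0.23646911425584088 rot [179.2816   0.2616 -10.6929] relyaw -0.11293509890845499 F [-0.0116  0.4462 -0.24  ] w 0.050165365989373156
```

Call:
apply_moves([
  [[0.8,0.4,0],[0.09,0.03,0],50],
  [[0.6,0.35,0.2],[0,0,0],50],
  [[0,0,0.9],[0,0,0],50],
  [[0,0,0.9],[0,0,0],50],
  [[0,0,0.9],[0,0,0],50],
])

```text
time_s: 2.1
tcp_pos: [0.6841, 0.1827, 0.1216]
eef_rot: [-179.7, -0.4, -10.9]
contact_force: [0.7, -0.4, 0.3]
gripper_width: 0.0499
```

```bash
python3 s.py; python3 - <<'E'
from plant import r
import cv2,numpy as np
for n in("scene","top"):
    c=r.capture(n);cv2.imwrite(f"pics/{n}1.png",c["img"])
E
```

```text
t 2.1 st [-0.1122  0.1263] z 0.12157335048360134 rot [-179.6722   -0.3954  -10.8725] relyaw -0.29249907126193797 F [ 0.6843 -0.3588  0.3438] w 0.049922826605212016
```

View pics/scene1.png

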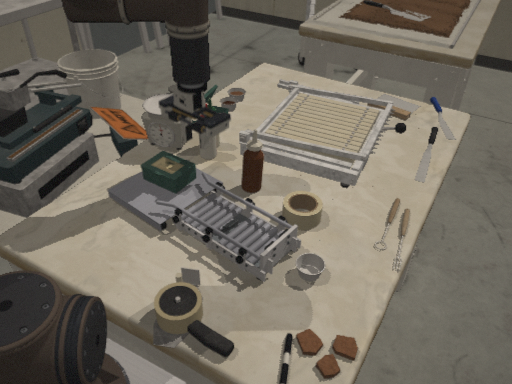

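View pics/top1.png

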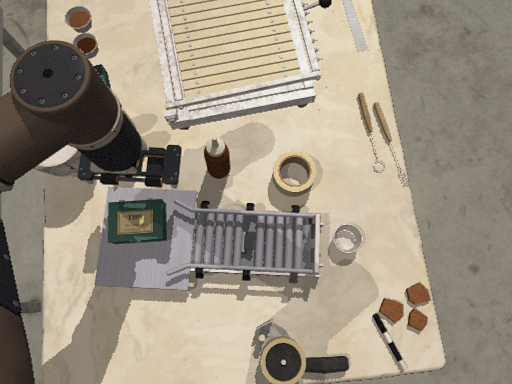

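The gripper hovers on the far side of the tin (top view, fingers at about (130,168)), clear of the tin and the bottles.

Call:
apply_moves([
  [[-0.4,0,0.6],[-0.03,-0.04,-0.03],50],
  [[0,0,0.5],[0,0,0],50],
  [[0,0,0.2],[0,0,0],50],
  [[0,0,0],[0,0,0],50],
])

```text
time_s: 2.6
tcp_pos: [0.6659, 0.1865, 0.0684]
eef_rot: [179.8, 0.3, -10.5]
contact_force: [1.1, -0.0, 0.1]
gripper_width: 0.0501
```

```bash
python3 s.py
```

```text
t 2.6 st [-0.1126  0.1078] z 0.0683665362782034 rot [179.7766   0.2644 -10.5098] relyaw 0.07020939239330559 F [ 1.0851 -0.0362  0.1286] w 0.05007171943239953
```

Call:
apply_moves([
  [[-0.2,0,0.1],[0,0.03,0],50],
  [[-0.2,0,0.05],[0,0,0],50],
  [[-0.2,0,0],[0,0,0],50],
  [[-0.2,0,0],[0,0,0],50],
  [[-0.2,0,0],[0,0,0],50],
])

```text
time_s: 3.1
tcp_pos: [0.6272, 0.1955, 0.0674]
eef_rot: [-180.0, -0.4, -10.5]
contact_force: [1.6, -0.8, -1.0]
gripper_width: 0.0499
```

```bash
cat > look.py <<'E'
import sys
from s import *
c=r.capture("top");cv2.imwrite(f"pics/{sys.argv[1]}.png",cv2.resize(c["img"][150:310,85:375],None,fx=2.7,fy=2.7,interpolation=cv2.INTER_CUBIC))
np.savez("last.npz",**c)
W=cloud(c);S=st(W.reshape(-1,3)).reshape(W.shape[:2]+(2,))
hsv=cv2.cvtColor(c["img"],cv2.COLOR_BGR2HSV)
m=(abs(W[...,2]-.081)<.006)&(S[...,0]>-.25)&(S[...,0]<.275)&(abs(S[...,1])<.1)&(hsv[...,1]>55)
m=cv2.morphologyEx(m.astype(np.uint8),cv2.MORPH_OPEN,np.ones((3,3)))
k,l,s_,_=cv2.connectedComponentsWithStats(m);i=1+s_[1:,4].argmax()
q=S[l==i].astype(np.float32);print("tin",s_[i],cv2.minAreaRect(q))
E
python3 look.py a1
```

```text
t 3.1 st [-0.1144  0.068 ] z 0.0674494803841047 rot [-179.9633   -0.4055  -10.4785] relyaw 0.10154196084492284 F [ 1.6365 -0.7845 -1.0309] w 0.04988722348498522
tin [ 105  214   57   36 1660] ((-0.12373123317956924, 0.0046723224222660065), (0.11783114075660706, 0.07605709135532379), 1.9390367269515991)
```

View pics/a1.png

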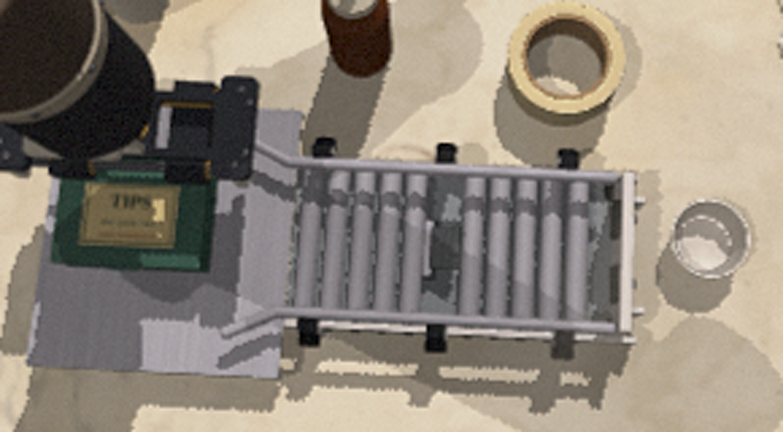

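Call:
apply_moves([
  [[-0.15,0,0],[0,-0.04,0],50],
  [[-0.15,0,0],[0,0,0],50],
  [[-0.05,0,0],[0,0,0],50],
  [[0,0,0],[0,0,0],50],
])

```text
time_s: 3.55
tcp_pos: [0.6111, 0.1989, 0.0683]
eef_rot: [-179.9, -0.1, -10.4]
contact_force: [1.7, 0.0, -1.3]
gripper_width: 0.0501
```

```bash
python3 look.py a2
```

```text
t 3.55 st [-0.1147  0.0516] z 0.0682756273837856 rot [-179.9108   -0.0822  -10.4388] relyaw 0.14118192744958158 F [ 1.6595  0.0279 -1.305 ] w 0.0501262008263011
tin [ 103  221   58   37 1754] ((-0.12484081089496613, -0.011677119880914688), (0.07667966932058334, 0.11926868557929993), 88.93146514892578)
```

Call:
apply_moves([
  [[0.5,0,0],[0,0,0],50],
  [[0.3,0,-0.4],[0,0,0],50],
  [[0,0,-0.9],[0,0,0],50],
  [[0,0,-0.9],[0,0,0],50],
  [[0,-0.5,-0.6],[0,0,0],50],
])

```text
time_s: 4.1
tcp_pos: [0.6437, 0.2092, 0.1773]
eef_rot: [179.6, 0.6, -10.6]
contact_force: [0.8, 0.6, 0.9]
gripper_width: 0.0499
```

```bash
python3 look.py a3; python3 -c "
from plant import r;print(r.get_state()['joints'])"
```

```text
t 4.1 st [-0.1309  0.0818] z 0.17732339587741083 rot [179.5858   0.6187 -10.6208] relyaw -0.040815827251501346 F [0.7544 0.6155 0.9283] w 0.049874625599984665
tin [ 103  215   59   43 2175] ((-0.12487074732780457, -0.005572810769081116), (0.11895670741796494, 0.08936341106891632), 0.058688946068286896)
[ 34.59446688  23.60814127  -2.96406625  -0.07451881 -63.78047654
  44.95998164]
```

View pics/a3.png

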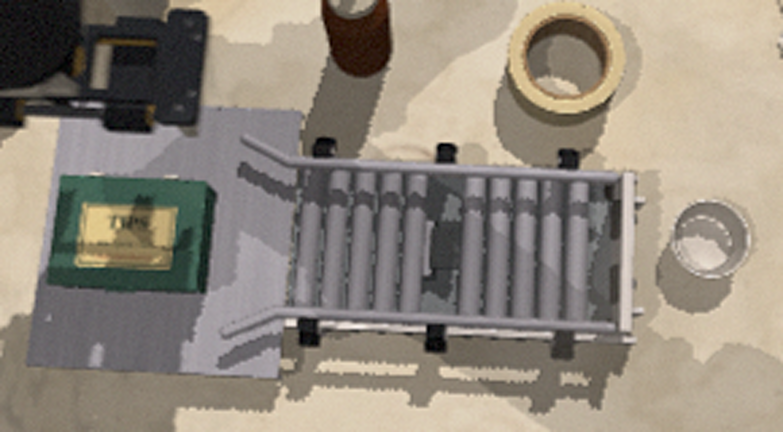

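The tin is now square to the lane (box angle about 0°). I'll refine its lateral offset with both cameras.

```bash
cat > tin.py <<'E'
from h import *
from plant import r
def tin(n,c,x0=-.25,x1=.275):
    W=cloud(c);S=st(W.reshape(-1,3)).reshape(W.shape[:2]+(2,))
    out=[]
    for z0,z1 in((.076,.09),(.066,.076),(.06,.09)):
        m=(W[...,2]>z0)&(W[...,2]<z1)&(S[...,0]>x0)&(S[...,0]<x1)&(abs(S[...,1])<(.1 if x1<0 else .054))
        k,l,s_,_=cv2.connectedComponentsWithStats(m.astype(np.uint8))
        if k<2: continue
        i=1+s_[1:,4].argmax();q=S[l==i]
        print(n,z0,s_[i,4],"x",np.percentile(q[:,0],[1,99]).round(4),"y",np.percentile(q[:,1],[1,99]).round(4),cv2.minAreaRect(q.astype(np.float32)))
if __name__=="__main__":
    for n in("top","scene"): tin(n,r.capture(n),-.25,-.02)
    # green/yellow contour, ray cast on z .081
    for n in("top","scene"):
        c=r.capture(n);hsv=cv2.cvtColor(c["img"],cv2.COLOR_BGR2HSV)
        m=((hsv[...,0]>20)&(hsv[...,0]<42)&(hsv[...,1]>70)&(hsv[...,2]>60)).astype(np.uint8) # label
        v,u=np.nonzero(np.ones_like(m));P=ray(c,np.stack([u,v],-1),.0815);q=st(P)
        k=(m.ravel()>0)&(q[:,0]>-.2)&(q[:,0]<-.05)&(abs(q[:,1])<.05)
        print("label",n,k.sum(),cv2.minAreaRect(q[k].astype(np.float32)),np.percentile(q[k],[1,99],axis=0))
E
python3 tin.py
```

```text
top 0.076 2294 x [-0.183  -0.0663] y [-0.0483  0.0387] ((-0.12458840757608414, -0.005033161491155624), (0.1191934123635292, 0.09403301775455475), 0.9913698434829712)
top 0.066 6 x [-0.0666 -0.0658] y [-0.0101  0.    ] ((-0.0662865936756134, -0.005073686596006155), (0.0005089017795398831, 0.010414166375994682), 2.605875015258789)
top 0.06 2351 x [-0.183  -0.0662] y [-0.0483  0.0387] ((-0.12454023957252502, -0.005032327026128769), (0.11928976327180862, 0.09403301775455475), 0.9913698434829712)
scene 0.076 962 x [-0.1845 -0.0661] y [-0.0502  0.0396] ((-0.12445171177387238, -0.005258556455373764), (0.12508268654346466, 0.09523475170135498), 0.10524097084999084)
scene 0.066 133 x [-0.1839 -0.0655] y [-0.0502  0.0366] ((-0.10807621479034424, -0.03251713514328003), (0.14459273219108582, 0.06956295669078827), 35.619781494140625)
scene 0.06 1192 x [-0.1845 -0.066 ] y [-0.0502  0.0391] ((-0.12454426288604736, -0.005258727818727493), (0.12526778876781464, 0.09523475170135498), 0.10524095594882965)
label top 564 ((-0.12550866603851318, -0.008222809061408043), (0.07564084976911545, 0.04936292767524719), 0.18711957335472107) [[-0.16202667 -0.03265785]
 [-0.0883903   0.01553029]]
label scene 208 ((-0.12553951144218445, -0.007636746391654015), (0.0721876472234726, 0.04521553963422775), 1.1235127449035645) [[-0.16111785 -0.02991101]
 [-0.09046819  0.01445511]]
```

The tin sits about 5 mm to the right of centre. I'll nudge it left from the near side before the lane push.

Call:
apply_moves([
  [[-1,0.1,0],[0,0.05,0],50],
  [[-1,0.1,0],[0,0,0],50],
  [[-1,0,0],[0,0,0],50],
  [[-1,0,0],[0,0,0],50],
  [[-0.8,0,0],[0,0,0],50],
])

```text
time_s: 4.85
tcp_pos: [0.4457, 0.2323, 0.166]
eef_rot: [178.8, 0.9, -10.9]
contact_force: [-0.4, 0.9, -0.3]
gripper_width: 0.05
```

```bash
python3 s.py
```

```text
t 4.85 st [-0.1172 -0.1171] z 0.16596740748852298 rot [178.8136   0.9102 -10.9273] relyaw -0.347300687492357 F [-0.3689  0.8551 -0.3425] w 0.05004976883973185
```

Call:
apply_moves([
  [[0.3,0,0.8],[0.13,0.11,-0.04],50],
  [[0.2,0,0.8],[0,0,0],50],
  [[0,0,0.7],[0,0,0],50],
  [[0,0,0.15],[0,0,0],50],
])

```text
time_s: 5.25
tcp_pos: [0.4591, 0.2258, 0.0643]
eef_rot: [179.9, 0.1, -10.4]
contact_force: [-0.5, 0.1, 0.0]
gripper_width: 0.0498
```

```bash
python3 s.py
```

```text
t 5.25 st [-0.1133 -0.1028] z 0.06432699559155344 rot [179.8511   0.1117 -10.374 ] relyaw 0.20602888223587357 F [-0.476   0.1091  0.0208] w 0.04976409278177085
```

Call:
apply_moves([
  [[0.3,0,0],[0,0,0.025],50],
  [[0.3,0,0],[0,0,0],50],
  [[0.2,0,0],[0,0,0],50],
  [[0.1,0,0],[0,0,0],50],
  [[0,0,0],[0,0,0],50],
])

```text
time_s: 5.75
tcp_pos: [0.4984, 0.2179, 0.0652]
eef_rot: [179.8, 0.1, -10.6]
contact_force: [-0.4, -0.1, 0.6]
gripper_width: 0.0499
```

```bash
python3 s.py;python3 tin.py
```

```text
t 5.75 st [-0.1127 -0.0626] z 0.06524249426979607 rot [179.7664   0.1107 -10.6289] relyaw -0.04891982142516582 F [-0.3564 -0.1466  0.5669] w 0.04987154418489635
top 0.076 1238 x [-0.1813 -0.0664] y [-0.0243  0.0397] ((-0.12483909726142883, 0.007364915683865547), (0.11874262988567352, 0.06856194883584976), 1.0582926273345947)
top 0.066 7 x [-0.0668 -0.0657] y [0.0119 0.0241] ((-0.06627709418535233, 0.01805194839835167), (0.000812904501799494, 0.012408054433763027), 1.7501329183578491)
top 0.06 1272 x [-0.1812 -0.0661] y [-0.0243  0.0398] ((-0.12483909726142883, 0.007364915683865547), (0.11874262988567352, 0.06856194883584976), 1.0582926273345947)
scene 0.076 50 x [-0.0979 -0.0652] y [0.0117 0.0413] ((-0.07636483758687973, 0.031835660338401794), (0.018411414697766304, 0.044847846031188965), 46.75929260253906)
scene 0.066 72 x [-0.0709 -0.0652] y [-0.0475  0.0364] ((-0.06784649938344955, -0.006078701466321945), (0.08551552146673203, 0.006073358468711376), 89.1463623046875)
scene 0.06 237 x [-0.0946 -0.0653] y [-0.0767  0.0394] ((-0.0781918317079544, -0.017409246414899826), (0.03276463970541954, 0.12145275622606277), 4.3316144943237305)
label top 369 ((-0.12325597554445267, -0.0123407281935215), (0.05668722465634346, 0.0789526030421257), 89.49536895751953) [[-0.16078325 -0.0244304 ]
 [-0.08816338  0.01572734]]
label scene 14 ((-0.15579088032245636, -0.009160291403532028), (0.0157982986420393, 0.00939795933663845), 87.07660675048828) [[-0.16079324 -0.01693034]
 [-0.15103326 -0.00130068]]
```

Call:
apply_moves([
  [[0.1,0,0],[0,0,0],50],
  [[0.06,0,0],[0,0,0],50],
  [[0,0,0],[0,0,0],50],
])

```text
time_s: 6.25
tcp_pos: [0.5031, 0.2169, 0.0653]
eef_rot: [179.7, 0.2, -10.5]
contact_force: [-0.4, 0.3, 0.1]
gripper_width: 0.0496
```

```bash
python3 s.py;python3 tin.py | grep 'top 0.076'
```

```text
t 6.25 st [-0.1126 -0.0579] z 0.06525051351505025 rot [179.741    0.1647 -10.5168] relyaw 0.06321847489343568 F [-0.4495  0.2799  0.0817] w 0.04963721937807082
top 0.076 1108 x [-0.181  -0.0662] y [-0.0182  0.0408] ((-0.12502819299697876, 0.011021828278899193), (0.06377507001161575, 0.11946233361959457), 88.88604736328125)
```

Call:
apply_moves([
  [[0.08,0,0],[0,0,0],50],
  [[0.06,0,0],[0,0,0],50],
  [[0,0,0],[0,0,0],50],
])

```text
time_s: 6.75
tcp_pos: [0.5079, 0.2156, 0.0651]
eef_rot: [179.7, 0.2, -10.5]
contact_force: [-1.5, 0.4, -0.1]
gripper_width: 0.0496
```

```bash
python3 s.py;python3 tin.py | grep 'top 0.076'
```

```text
t 6.75 st [-0.1122 -0.053 ] z 0.06511053363221458 rot [179.6929   0.2413 -10.505 ] relyaw 0.0750285270954798 F [-1.4765  0.4085 -0.1129] w 0.04960723254178105
top 0.076 1083 x [-0.1793 -0.0661] y [-0.0137  0.0461] ((-0.12415953725576401, 0.01606885716319084), (0.11830286681652069, 0.06479617953300476), 0.732895016670227)
```

Call:
apply_moves([
  [[-0.5,0,0],[0,0,0],40],
  [[-0.3,0,-0.4],[0.04,0.03,0],40],
  [[0,0,-0.9],[0,0,0],40],
  [[0,-0.4,-0.9],[0,0,0],40],
  [[0,-0.9,0],[0,0,0],40],
])

```text
time_s: 7.45
tcp_pos: [0.4845, 0.2703, 0.1551]
eef_rot: [179.9, 0.0, -10.7]
contact_force: [1.6, 0.4, -0.3]
gripper_width: 0.04
```

```bash
python3 s.py;python3 tin.py
```

```text
t 7.45 st [-0.1617 -0.0859] z 0.15509624763344212 rot [179.8822   0.0438 -10.6984] relyaw -0.11844601598721916 F [ 1.6225  0.4323 -0.331 ] w 0.03996041573966646
top 0.076 2092 x [-0.1824 -0.066 ] y [-0.0402  0.045 ] ((-0.1245378851890564, 0.0028062649071216583), (0.1191464215517044, 0.09093700349330902), 0.6287425756454468)
top 0.066 7 x [-0.0668 -0.0655] y [0.0292 0.0421] ((-0.06608083099126816, 0.035650406032800674), (0.0006777885719202459, 0.01327151246368885), 3.993726968765259)
top 0.06 2142 x [-0.1824 -0.0657] y [-0.0406  0.045 ] ((-0.12453766167163849, 0.0027855858206748962), (0.1191464215517044, 0.09097836166620255), 0.6287425756454468)
scene 0.076 944 x [-0.1832 -0.0662] y [-0.0438  0.0451] ((-0.12450167536735535, 7.764995098114014e-05), (0.12418434768915176, 0.09501788765192032), 1.8487247228622437)
scene 0.066 143 x [-0.1804 -0.065 ] y [-0.0438  0.0421] ((-0.10639698803424835, -0.026477590203285217), (0.14406204223632812, 0.06824667751789093), 36.12785720825195)
scene 0.06 1180 x [-0.1832 -0.0659] y [-0.0437  0.0444] ((-0.12450167536735535, 7.764995098114014e-05), (0.12418434768915176, 0.09501788765192032), 1.8487247228622437)
label top 531 ((-0.12471601366996765, -0.0026830043643712997), (0.07452761381864548, 0.04889391362667084), 0.28708356618881226) [[-0.1615056  -0.02663305]
 [-0.08800444  0.02152279]]
label scene 219 ((-0.12543056905269623, -0.0021046288311481476), (0.046026356518268585, 0.07245724648237228), 89.10903930664062) [[-0.16044649 -0.02456825]
 [-0.08996459  0.02030339]]
```

Call:
apply_moves([
  [[0.7,-0.6,0],[0,0,0.8],40],
  [[0.7,-0.6,0],[0,0,1],40],
  [[0.6,-0.5,0],[0,0,1],40],
  [[0,0,0],[0,0,1],40],
  [[0,0,0],[0,0,1],40],
])

```text
time_s: 8.15
tcp_pos: [0.5801, 0.3078, 0.1451]
eef_rot: [179.1, -0.1, -50.4]
contact_force: [-0.4, 0.2, 0.2]
gripper_width: 0.0402
```

Call:
apply_moves([
  [[0,0,0],[0,0,1],40],
  [[0,0,0],[0,0,1],40],
  [[0,0,0],[0,0,1],40],
  [[0,0,0],[0,0,1],40],
  [[0,0,0],[0,0,1],40],
])

```text
time_s: 8.65
tcp_pos: [0.579, 0.302, 0.1403]
eef_rot: [179.0, -1.0, -92.3]
contact_force: [-0.0, -0.5, 0.3]
gripper_width: 0.0399
```

```bash
python3 s.py
```

```text
t 8.65 st [-0.2102  0.0011] z 0.1402518650154723 rot [179.0013  -1.0196 -92.348 ] relyaw -81.76801030161701 F [-0.0361 -0.4748  0.274 ] w 0.039921012460807495
```

Call:
apply_moves([
  [[-0.2,0,0],[0.1,-0.1,0.9],40],
  [[-0.15,0,0.5],[0.03,-0.03,0.12],40],
  [[0,0,0.7],[0,0,0],40],
  [[0,0,0.5],[0,0,0],40],
  [[0,0,0.15],[0,0,0],40],
])

```text
time_s: 9.15
tcp_pos: [0.58, 0.3115, 0.0628]
eef_rot: [-179.9, -0.1, -101.4]
contact_force: [-1.5, 0.2, 0.3]
gripper_width: 0.04
```

```bash
python3 s.py; python3 look.py b1
```

```text
t 9.15 st [-0.2197  0.0004] z 0.06275471120527666 rot [-179.8844   -0.113  -101.3899] relyaw -90.80989115133487 F [-1.4522  0.2496  0.3208] w 0.04004430859927112
t 9.15 st [-0.2197  0.0004] z 0.06275471120527666 rot [-179.8844   -0.113  -101.3899] relyaw -90.80989115133487 F [-1.4522  0.2496  0.3208] w 0.04004430859927112
tin [ 103  212   59   43 2187] ((-0.1244555413722992, 0.00015832483768463135), (0.11829382926225662, 0.08902408927679062), 0.2834443747997284)
```

View pics/b1.png

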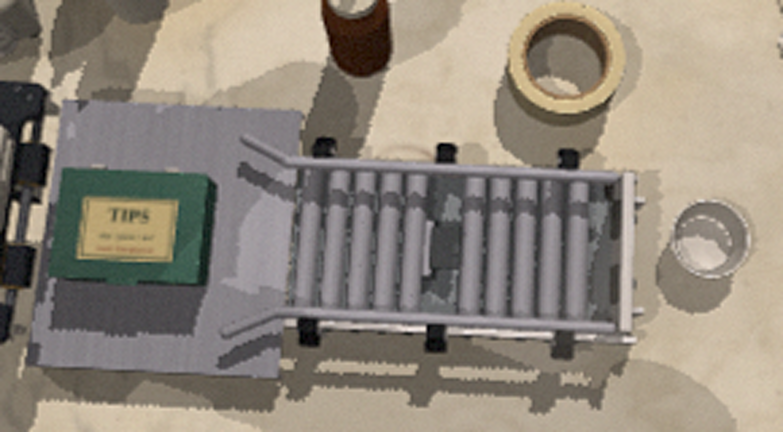

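Call:
apply_moves([
  [[0.25,0,-0.05],[0,0,-0.1],40],
  [[0.25,0,0],[0,0,0],40],
  [[0.2,0,0],[0,0,0],40],
  [[0.2,0,0],[0,0,0],40],
  [[0.2,0,0],[0,0,0],40],
])

```text
time_s: 9.7
tcp_pos: [0.5728, 0.2658, 0.068]
eef_rot: [-179.7, 0.1, -100.5]
contact_force: [0.9, 1.5, -1.2]
gripper_width: 0.0406
```

```bash
python3 look.py b2
```

```text
t 9.7 st [-0.1735  0.0016] z 0.06801595610405588 rot [-179.7085    0.0934 -100.4902] relyaw -89.91015864409266 F [ 0.9232  1.4696 -1.2037] w 0.04062522706021748
tin [ 117  213   55   43 2000] ((-0.09975677728652954, 0.0004048757255077362), (0.09012649953365326, 0.1150575652718544), 89.92041778564453)
```

Call:
apply_moves([
  [[0.22,0.01,0.04],[0,0,0],40],
  [[0.22,0.01,0.02],[0,0,0],40],
  [[0.22,0.01,0],[0,0,0],40],
  [[0.22,0,0],[0,0,0],40],
  [[0.22,0,0],[0,0,0],40],
])

```text
time_s: 10.25
tcp_pos: [0.5645, 0.2208, 0.0676]
eef_rot: [-179.5, 0.3, -100.4]
contact_force: [1.1, 2.8, 1.6]
gripper_width: 0.04
```

```bash
python3 look.py b3
```

```text
t 10.25 st [-0.1277  0.0018] z 0.06759070493671582 rot [-179.4923    0.3334 -100.44  ] relyaw -89.8599534950314 F [1.1401 2.7759 1.5558] w 0.039976168121552025
tin [ 140  214   54   42 1964] ((-0.05228015035390854, 0.0013596899807453156), (0.11114411801099777, 0.08892044425010681), 0.5270193815231323)
```

View pics/b3.png

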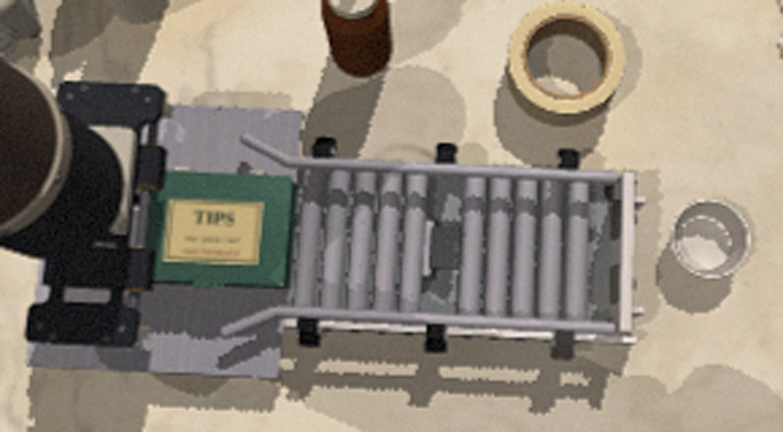

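The tin is entering the mouth square and about 1 mm from centre (front edge at column ~293, evenly between the bars).

Call:
apply_moves([
  [[0.22,0.02,0.03],[-0.04,0.03,0.02],40],
  [[0.22,0.02,0.02],[0,0,0],40],
  [[0.22,0.01,0],[0,0,0],40],
  [[0.22,0.01,0],[0,0,0],40],
  [[0.22,0,0],[0,0,0],40],
])

```text
time_s: 10.8
tcp_pos: [0.5545, 0.1753, 0.0664]
eef_rot: [-179.7, 0.2, -100.6]
contact_force: [0.5, 3.6, 2.0]
gripper_width: 0.04
```

```bash
python3 look.py b4
```

```text
t 10.8 st [-0.0811  0.0002] z 0.06636962624155185 rot [-179.6887    0.2031 -100.5761] relyaw -89.99606684210936 F [0.4521 3.6135 1.9722] w 0.04000526000177323
tin [ 163  215   52   43 1943] ((-0.005021717399358749, -0.00021016225218772888), (0.09014789015054703, 0.10883288085460663), 89.94441223144531)
```

Call:
apply_moves([
  [[0.22,0.01,0],[-0.02,0.02,0],40],
  [[0.22,0,0],[0,0,0],40],
  [[0.22,0,0],[0,0,0],40],
  [[0.22,0,0],[0,0,0],40],
  [[0.22,0,0],[0,0,0],40],
])

```text
time_s: 11.35
tcp_pos: [0.5441, 0.1269, 0.0658]
eef_rot: [-180.0, -0.1, -100.6]
contact_force: [1.2, 1.7, 1.0]
gripper_width: 0.04
```

```bash
python3 look.py b5
```

```text
t 11.35 st [-0.0316 -0.0011] z 0.06576731337301715 rot [-179.968    -0.099  -100.6061] relyaw -90.02605594340007 F [1.2433 1.7279 1.0337] w 0.039964904933656016
tin [ 187  217   50   42 1825] ((0.044806934893131256, -0.0004549585282802582), (0.10423312336206436, 0.08903228491544724), 0.669242262840271)
```

View pics/b5.png

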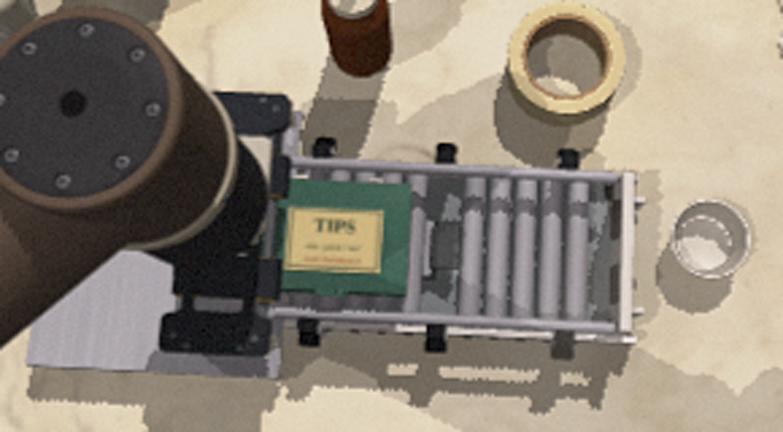

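Call:
apply_moves([
  [[0.22,-0.02,0],[0,0,0],40],
  [[0.22,-0.01,0],[0,0,0],40],
  [[0.22,0,0],[0,0,0],40],
  [[0.22,0,0],[0,0,0],40],
  [[0.22,0,0],[0,0,0],40],
])

```text
time_s: 11.9
tcp_pos: [0.5348, 0.0781, 0.0652]
eef_rot: [179.9, -0.2, -100.7]
contact_force: [0.6, 0.8, 0.6]
gripper_width: 0.0398
```

```bash
python3 look.py b6
```

```text
t 11.9 st [ 0.018  -0.0012] z 0.06517891058866437 rot [ 179.8724   -0.2161 -100.6743] relyaw -90.09430584279417 F [0.5572 0.7908 0.5971] w 0.039784239605609575
tin [ 212  218   48   43 1771] ((0.09571127593517303, -0.0011810623109340668), (0.09008472412824631, 0.10014141350984573), 89.94493103027344)
```

Call:
apply_moves([
  [[0.22,-0.02,-0.02],[0.02,0,-0.01],40],
  [[0.22,-0.02,0],[0,0,0],40],
  [[0.22,0,0],[0,0,0],40],
  [[0.22,0,0],[0,0,0],40],
  [[0.22,0,0],[0,0,0],40],
])

```text
time_s: 12.45
tcp_pos: [0.5264, 0.03, 0.0657]
eef_rot: [179.9, -0.3, -100.6]
contact_force: [0.7, 0.5, -1.0]
gripper_width: 0.0402
```

```bash
python3 look.py b7
```

```text
t 12.45 st [ 0.0668 -0.0006] z 0.06570898301125927 rot [ 179.9359   -0.2713 -100.6241] relyaw -90.04412420360414 F [ 0.7207  0.473  -1.0214] w 0.04017635831942387
tin [ 235  219   48   43 1730] ((0.14583401381969452, -0.0009865425527095795), (0.0903356522321701, 0.09888769686222076), 89.62732696533203)
```

View pics/b7.png

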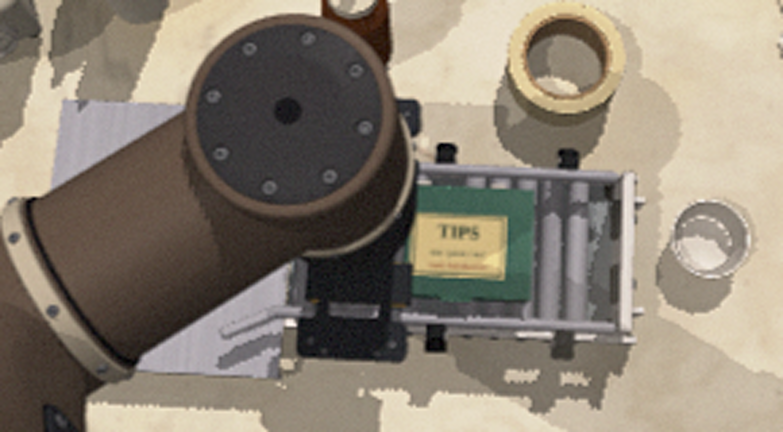

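Call:
apply_moves([
  [[0.22,0,0],[0,-0.02,0],40],
  [[0.22,0,0],[0,0,0],40],
  [[0.22,0,0],[0,0,0],40],
  [[0.2,0,0],[0,0,0],40],
  [[0.15,0,0],[0,0,0],40],
])

```text
time_s: 13.0
tcp_pos: [0.5179, -0.0139, 0.0658]
eef_rot: [179.9, -0.1, -100.7]
contact_force: [-0.2, 0.5, -0.2]
gripper_width: 0.0399
```

```bash
python3 look.py b8
```

```text
t 13.0 st [ 0.1116 -0.001 ] z 0.06583943325882784 rot [ 179.9175   -0.1045 -100.654 ] relyaw -90.0740239958869 F [-0.2112  0.463  -0.1815] w 0.03986027296193123
tin [ 258  220   46   43 1468] ((0.192325621843338, -0.000714518129825592), (0.0919855386018753, 0.09270545840263367), 87.80545043945312)
```

Call:
apply_moves([
  [[0.12,0,0],[0,0,0],40],
  [[0.12,-0.01,0],[0,0,0],40],
  [[0.12,0,0],[0,0,0],40],
  [[0.1,0,0],[0,0,0],40],
  [[0.05,0,0],[0,0,0],40],
])

```text
time_s: 13.55
tcp_pos: [0.5153, -0.0326, 0.066]
eef_rot: [-180.0, 0.2, -100.8]
contact_force: [-4.3, 23.8, 3.4]
gripper_width: 0.0406
```

```bash
python3 look.py b9
```

```text
t 13.55 st [ 0.1304 -0.0001] z 0.06595565191163996 rot [-179.9509    0.2364 -100.7835] relyaw -90.20354203723974 F [-4.3173 23.774   3.3713] w 0.04061173282825089
tin [ 269  221   43   42 1183] ((0.21451139450073242, 0.0007224828004837036), (0.11459939926862717, 0.06886569410562515), 63.26732635498047)
```

View pics/b9.png

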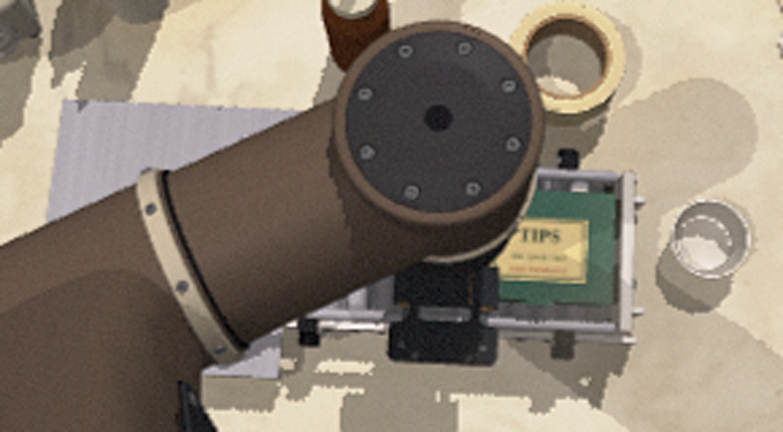

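The force rose to 24 N and the tin stopped at the end stop. I'll back off straight, lift and check the catch.

Call:
apply_moves([
  [[-0.15,0,0],[0,0,0],40],
  [[-0.5,0,0],[0,0,0],40],
  [[-0.5,0,-0.3],[0,0,0],40],
  [[-0.4,0,-0.9],[0,0,0],40],
  [[0,0,-0.9],[0,0,0],40],
])

```text
time_s: 14.1
tcp_pos: [0.5238, 0.0288, 0.1475]
eef_rot: [179.5, -0.1, -100.8]
contact_force: [1.4, 0.1, -0.6]
gripper_width: 0.04
```

Call:
apply_moves([
  [[-0.8,0,-0.8],[0,0,0],40],
  [[-0.9,0,-0.5],[0,0,0],40],
  [[-1,0,0],[0,0,0],40],
  [[-1,0,0],[0,0,0],40],
  [[-1,0,0],[0,0,0],40],
])

```text
time_s: 14.6
tcp_pos: [0.562, 0.2161, 0.2091]
eef_rot: [180.0, 0.1, -101.1]
contact_force: [1.1, -0.3, -0.6]
gripper_width: 0.0398
```

```bash
python3 look.py c1; python3 - <<'E'
from plant import r
import cv2
c=r.capture("scene");cv2.imwrite("pics/c1s.png",cv2.resize(c["img"][150:290,150:340],None,fx=4,fy=4,interpolation=cv2.INTER_CUBIC))
E
```

```text
t 14.6 st [-0.1226  0.0001] z 0.20913991593674522 rot [ 179.9703    0.1428 -101.0607] relyaw -90.48069102473335 F [ 1.0852 -0.2751 -0.5613] w 0.03984370032767816
tin [ 257  220   56   43 1844] ((0.20134128630161285, -0.000544477254152298), (0.1167881116271019, 0.08973683416843414), 0.2528814375400543)
```

View pics/c1.png

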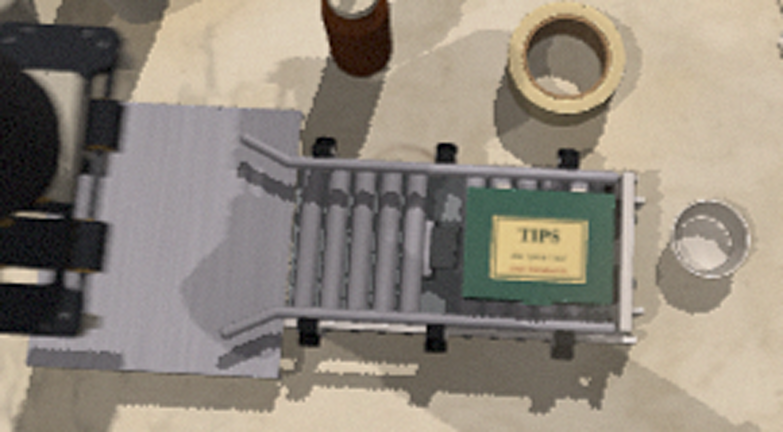

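View pics/c1s.png

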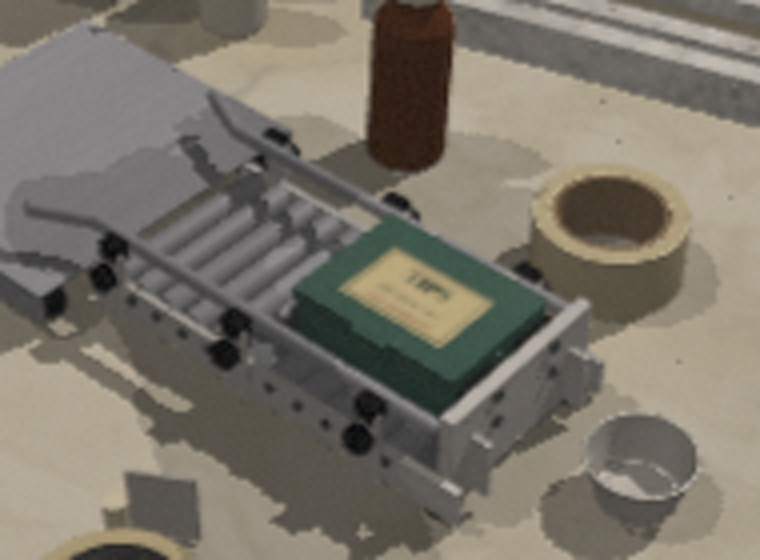

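The tin is home at x≈0.201 m and centred, with the catch visible behind it at about (445,240) in the top crop. I'll check the catch height against the first image, and whether the bystanders moved.

```bash
python3 - <<'E'
from h import *
np.set_printoptions(suppress=True,precision=4)
for n in("top0.npz","last.npz"):
    c=dict(np.load(n));W=cloud(c);w=W.reshape(-1,3);s=st(w)
    out=[]
    for a in np.arange(.10,.142,.005):
        k=(s[:,0]>a)&(s[:,0]<a+.005)&(abs(s[:,1])<.013);out.append(np.median(w[k,2]) if k.any() else 0)
    print(n,np.array(out))
    for nm,(r0,r1,c0,c1),(z0,z1) in(("bottle",(130,185,195,240),(.09,.2)),("tape",(145,200,265,322),(.04,.055)),("cup",(215,260,325,370),(.02,.04))):
        q=W[r0:r1,c0:c1].reshape(-1,3);q=q[(q[:,2]>z0)&(q[:,2]<z1)];print(nm,st(q).mean(0))
E
python3 look.py c2
```

```text
top0.npz [0.0317 0.0276 0.0275 0.0301 0.0336 0.0372 0.0409 0.0237 0.0314]
bottle [0.0473 0.1729]
tape [0.2211 0.1657]
cup [0.3517 0.0236]
last.npz [0.032  0.0271 0.0276 0.0301 0.0342 0.0368 0.0403 0.0251 0.0784]
bottle [0.0479 0.1737]
tape [0.221  0.1655]
cup [0.3519 0.0231]
t 14.7 st [-0.1252  0.0003] z 0.20810273715760141 rot [ 179.9585    0.1201 -100.8687] relyaw -90.2886906346821 F [-0.5468 -0.5033 -0.3775] w 0.039423174322833286
tin [ 256  220   56   43 1829] ((0.20003889501094818, -0.0008176788687705994), (0.08990847319364548, 0.11469314247369766), 89.67009735107422)
```

The catch ramp profile matches the raised profile from the start, and the bystanders haven't moved. Handing in.

```bash
python3 -c "
from plant import r;print(r.close_job())"
```

```text
the job is handed in; nothing more can be done
None
```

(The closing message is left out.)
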